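Press a test cassette in the toggle-clamp press

ROBOT

A 6-joint arm with a two-finger parallel gripper is mounted at the origin on a cart in front of the work surface, level with it; the furniture and walls round the work are solid. World frame = base frame: x ahead of the robot, y to its left, z up, the work surface at z = 0. Lengths are in m, angles in rad, forces in N, time in s.
With the tool pointing down it reaches from about 0.35 to 0.975 m from the base axis. Payload 4.9 kg.
Tool frame: the origin (TCP) lies between the finger pads, 19 mm behind the fingertips; this is the grasp point; z points along the fingers, y is the line along which they close (so a half turn about z gives the same grasp; the last joint's range is limited). The gripper opens to 85 mm and grips with 20 to 120 N. Pads are 22 mm wide; open, the fingers measure 114 mm over their backs; the gripper's body (76 mm by 85 mm) begins 54 mm behind the grasp point. The pads swing forward as they close: fully open they stand 13 mm farther back than shut.
Start: joints at [-1.46, 0.053, 1.613, -0, 1.476, -0.119], TCP at [0.142, -0.609, 0.25] pointing down, gripper open.
Joint ranges: [-3.01, 3.01], [-1.01, 2.22], [0.06, 2.58], [-1.02, 4.17], [0.09, 2.62], [-3.14, 3.14]. Speed limits (rad/s): [2.57, 2.57, 3.14, 3.14, 3.14, 3.14].

INTERFACE

Orientations are given as a unit quaternion [w, x, y, z].
In Python, from plant import * gives the robot as it stands. The module is installed in compiled form; this text tells all that it offers.
- The arm moves only by the tool play_rows, never from a script. Its arguments are lists of equal length, an entry for each row: "linear": the shift along the world's x, y, z in m, a list of three; "turn": the turn about the world's z in degrees. A call has 1 to 8 rows; each row shifts and turns the commanded pose from where the row before left it; what a row does not reach is not made up. A row lasts 1/8 s, in which the tool goes at most 62.5 mm and 10.7 degrees, less where a joint would pass 70% of its speed; a pose out of reach is approached as far as the arm can. A call is refused whole if a number of a shift passes 0.0625 or a number of a turn 10.7, either way. A call with a gripper value outside its range is refused whole. "hand" is the finger opening in m, from 0 to 0.0854, set as the call begins (left out, the last holds). The fingers move at their own pace and stop on an object; the grip force is fixed at half the most. Time passes only in rows, so rows that do not move let the fingers close. It gives the time, the measured TCP pose, the force, the opening and the grip force at its end, in the units of the state.
- state(): the state, without advancing time (a new reading comes with each control period).
- grab_frame(name): name is "side" or "top"; returns the picture (384x512x3 uint8, red, green, blue); there is no depth.
- camera_info(name): a dict with "camera_matrix" (3x3 intrinsics, pixels), "origin" and "attitude" of the camera in the world. Camera axes: x right, y down, z forward; pixel columns grow to the right and rows downward; lengths in m; the calibration is good to about 2 mm. A picture is of the moment at which its call begins. camera_info takes no time and is no camera call.
- job_done(): hands the job in; it is judged then, once.
Trained networks look in the newest picture that a camera, given by its name, has taken for a name from the list of things; names that differ only in an ending like _2 or _b are one class to them, and where a whole thing is asked for, a point or a joint stands for the part that bears it (a point fixed in the world has none). Each returns a list of dicts, best first, with "p" (0 to 1); they miss things now and then, are a little off and sometimes report something else, mostly with a low value. They report only what shows in the picture. A call takes as long as a camera call. They do not tell look-alikes from the thing itself.
- trace(camera, thing): "region" (384x512 bool, what is visible of it) and "location" ([column, row] in pixels, amid what is visible of it).
The state is a dict: "time": time; "joint_pos": joint angles; "joint_vel": joint speeds; "joint_efforts": joint torques, N m; "tool_pos": TCP position; "tool_rot": TCP orientation; "contact_force": force on the tool from outside, world axes, zero at the start; "ft_torque": the same for the moment, N m; "gripper_width": opening from 0.0 (shut) to 1.0 (fully open); "grasp_force": force on a finger pad.
Only numpy, scipy, OpenCV 4.12 (cv2) and the standard library are available. Lean on these libraries where they do the work, as an engineer would, in place of code of your own. Each camera call takes 0.05 s, during which the arm holds its last target. There are 200 camera calls.

TASK

Two toggle-clamp presses stand on the bench, and one of them has a test cassette lying in its nest. Swing that press's handle up and over until it snaps past centre and its arm clamps the cassette, leave it clamped for two full seconds, then swing the handle back down until the press is fully open again and let go. The cassette stays in its nest, and the empty press is left alone.

Things in the scene. Friction and masses are not known exactly. Their poses are not given: they have to be found in the camera images.
- press: toggle-clamp press with the cassette, fixed to the bench: plate 190 x 118 x 10 mm, grey nest, steel bracket, clamp arm, handle. Origin: on the bench below the handle's hinge; x from handle side to nest, y along the hinge, z up. Plate x = -60 to +130 mm; nest centre x = +85 mm, floor 14 mm up. Open, the arm slants up 60 degrees over the nest, its tip 120 mm up.
- press_handle (a joint): that handle's angle v, rad: 0 = fully open stop (starts there), 1.5 = fully closed stop. Hinge 64 mm above press's origin. The handle's middle, r out, is at x = -r cos(0.40+v), z = 64 mm + r sin(0.40+v) in press: it swings up and over to the nest. Pad meets cassette near 1.05, dead centre 1.35; from 1.4 it snaps to 1.5 and stays till pulled back. Below 1 it stays about where left.
- press_grip (a point): middle of the handle's grip: the round black cross bar of a U-shaped bail, lying along press's y at r = 105 mm from the hinge; 18 mm thick, 86 mm long, between two 8 mm steel legs 96 mm apart that join it to the hinge. Pinch it here from above, tool pointing down, fingers closing along press's x, one on either side: the bar turns between the pads as it swings. A few newtons move it.
- cassette: white test cassette, 24 x 90 x 7 mm, lying loose and flat in the press's nest, its long side along the press's y; 1.5 mm play all round. Origin: centre of its underside, x across, y along it.
- spare_handle (a joint): handle angle of the other, identical press, whose nest is empty; same values; to be left alone. One press stands to the left and one to the right (which is which varies) of a tall fixed centrifuge, whose front corner reaches to about x = 0.55, y = 0.05 m: carry the hand past in front of it.
Not all that is in view belongs to the job. There is more than one size of the cassette; the job needs the larger.

How it is judged:
By the outcome, as a careful person would: the job done as asked, in the order asked, and still so for the second after the job is handed in, with the robot touching nothing.
It also fails if it takes over 48 s, if anything falls off the work surface, if the arm or the gripper's body presses on something with over 40 N, if the wrist force passes 120 N, or if a joint passes its speed limit or range.

## Working session

There is one attempt and no reset: what is moved stays moved. The work goes in short steps, Python scripts to look and compute and a tool call to move; the robot and the scene stay as the last step left them, time stands still between calls to the robot, and variables do not carry over. Pictures are saved under pics/ and viewed, at most 10 in all, crops included, and the job is handed in when it is done.

Besides the shell and the picture viewer there is one more tool, called after "Request:" by a JSON object that holds its "fn" and its "kwargs". play_rows: Moves the arm, as the interface text tells. Its arguments: {"type":"object","properties":{"linear":{"type":"array","items":{"type":"array","items":{"type":"number"}}},"turn":{"type":"array","items":{"type":"number"}},"hand":{"type":"number"}},"required":["linear","turn"]}

```bash
mkdir -p pics; cat > h.py <<'E'
from plant import *
import numpy as np, cv2
from scipy.spatial.transform import Rotation as R
def cam(n):
    c=camera_info(n);K=np.array(c["camera_matrix"]);o=np.array(c["origin"]);a=np.array(c["attitude"])
    M=a if a.shape==(3,3) else R.from_quat([a[1],a[2],a[3],a[0]]).as_matrix()
    return K,o,M
def ray(n,uv,z):
    K,o,M=cam(n);d=M@np.linalg.inv(K)@np.array([uv[0],uv[1],1.]);return o+d*(z-o[2])/d[2]
def proj(n,P):
    K,o,M=cam(n);q=(np.atleast_2d(P)-o)@M@K.T;return q[:,:2]/q[:,2:]
E
python3 - <<'E'
from h import *
ims=[]
for n in("top","side"):
    im=grab_frame(n);cv2.imwrite(f"pics/{n}0.png",cv2.cvtColor(im,cv2.COLOR_RGB2BGR))
    print(n,camera_info(n))
    for t in("press","press_handle","press_grip","cassette"):
        for d in trace(n,t)[:4]:print(n,t,round(d["p"],2),np.round(d["location"]),d["region"].sum(),ray(n,d["location"],.0).round(3))
print(state()["time"])
E
```

```text
top {'camera_matrix': array([[391.23591179,   0.        , 251.35088366],
       [  0.        , 391.23591179, 190.58211103],
       [  0.        ,   0.        ,   1.        ]]), 'origin': array([3.74639408e-01, 3.23805428e-04, 1.15780706e+00]), 'attitude': array([ 0.04635719, -0.70574416,  0.7060874 , -0.0348824 ])}
top press 0.69 [154. 196.] 2642 [0.493 0.311 0.   ]
top press_handle 0.9 [150. 223.] 527 [0.411 0.32  0.   ]
top press_grip 0.86 [150. 228.] 577 [0.396 0.319 0.   ]
top cassette 0.46 [167. 164.] 197 [0.591 0.274 0.   ]
top cassette 0.42 [205. 183.] 119 [0.53  0.159 0.   ]
side {'camera_matrix': array([[373.07295465,   0.        , 255.50654395],
       [  0.        , 373.07295465, 194.48083244],
       [  0.        ,   0.        ,   1.        ]]), 'origin': array([ 0.22973089, -0.92271447,  0.48174891]), 'attitude': array([-0.55509759,  0.82259992, -0.10071684,  0.07107861])}
side press 0.7 [242. 186.] 896 [0.497 0.33  0.   ]
side press_handle 0.52 [231. 166.] 268 [0.501 0.57  0.   ]
side press_grip 0.47 [235. 168.] 151 [0.512 0.538 0.   ]
0.5
```

View pics/top0.png

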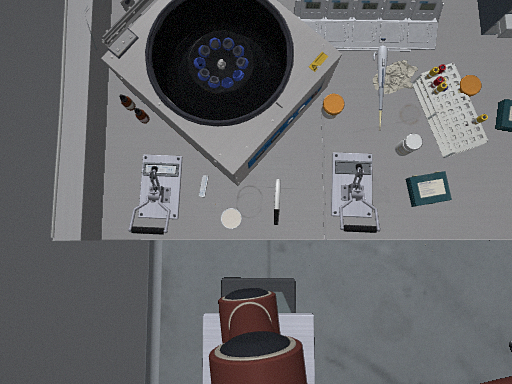

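View pics/side0.png

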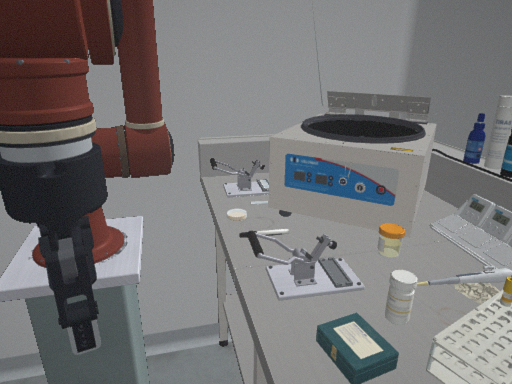

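Left press at top (155,190) shows a white strip in its nest at (160,170). The right press at (355,190) shows a dark nest. Candidates for the cassette: nest (160,170), a small loose one at (204,186), and the pen (277,200). I'll check this in one close crop.

```bash
python3 - <<'E'
from h import *
im=cv2.imread("pics/top0.png")
a=cv2.resize(im[145:240,120:220],None,fx=4,fy=4,interpolation=2);b=cv2.resize(im[145:240,310:400],None,fx=4,fy=4,interpolation=2)
cv2.imwrite("pics/c.png",np.hstack([a,b]))
E
```

```text
(no output)
```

View pics/c.png

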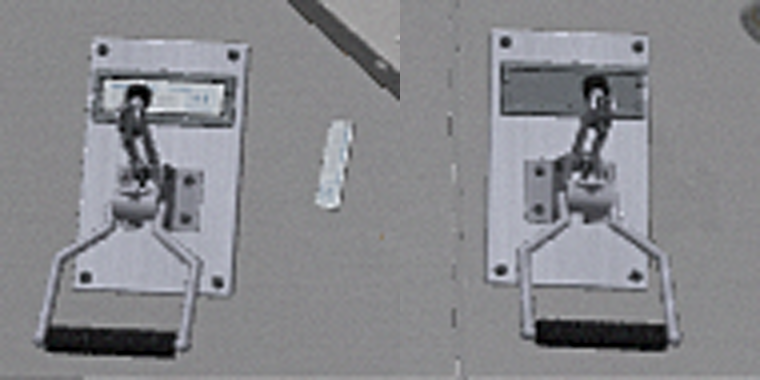

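The left press holds the cassette: in the crop the white strip fills the nest at (165,97), while the right nest is empty grey. Now its pose.

```bash
python3 - <<'E'
from h import *
from scipy.optimize import least_squares
f=lambda u,v:(120+u/4-.4,145+v/4-.4)
# model plate corners, grip ends
P=np.array([[.130,.059,.01],[.130,-.059,.01],[-.06,-.059,.01],[-.06,.059,.01],[-.105*np.cos(.4),.043,.064+.105*np.sin(.4)],[-.105*np.cos(.4),-.043,.064+.105*np.sin(.4)]])
U=np.array([f(92,38),f(250,42),f(235,297),f(74,290),f(45,341),f(189,347)])
def T(p,Q):
    c,s=np.cos(p[2]),np.sin(p[2]);return np.c_[p[0]+c*Q[:,0]-s*Q[:,1],p[1]+s*Q[:,0]+c*Q[:,1],Q[:,2]]
r=least_squares(lambda p:(proj("top",T(p,P))-U).ravel(),[.46,.3,0]);p=r.x
print(p,np.degrees(p[2]),r.fun.reshape(-1,2).round(2))
im=grab_frame("top");m=trace("top","press_grip")[0]["region"]
g=im.astype(int).sum(2);ys,xs=np.nonzero((g<170)&(np.indices(g.shape)[0]>215)&(np.indices(g.shape)[0]<240)&(np.indices(g.shape)[1]>120)&(np.indices(g.shape)[1]<180))
c,(w,h),a=cv2.minAreaRect(np.c_[xs,ys].astype(np.float32))
print("dark",xs.size,xs.mean(),ys.mean(),c,w,h,a,ray("top",(xs.mean(),ys.mean()),.105))
print("model grip",T(p,P[4:].mean(0)[None]),proj("top",T(p,P[4:].mean(0)[None])))
for v in(0,.3,.6,.9,1.2,1.35,1.5):print(v,T(p,np.array([[-.105*np.cos(.4+v),0,.064+.105*np.sin(.4+v)]])).round(4))
s=state();print({k:np.round(s[k],3) for k in s})
E
```

```text
[ 0.48577662  0.29032227 -0.03425894] -1.9628924431796317 [[ 0.16  0.03]
 [-0.17  0.24]
 [ 0.03  0.03]
 [ 0.38  0.42]
 [ 1.93 -0.12]
 [-2.28 -0.51]]
dark 201 147.0597014925373 229.99502487562188 (153.5836944580078, 228.05149841308594) 13.989880561828613 45.30497360229492 76.60750579833984 [0.38990448 0.29796113 0.105     ]
model grip [[0.38912196 0.29363485 0.10488893]] [[148.66370427 230.28836393]]
0 [[0.3891 0.2936 0.1049]]
0.3 [[0.4055 0.2931 0.1316]]
0.6 [[0.4291 0.2923 0.1524]]
0.9 [[0.4577 0.2913 0.1652]]
1.2 [[0.4888 0.2902 0.169 ]]
1.35 [[0.5045 0.2897 0.1673]]
1.5 [[0.5197 0.2892 0.1634]]
{'time': np.float64(0.6), 'joint_pos': array([-1.46 ,  0.053,  1.613, -0.   ,  1.476, -0.119]), 'joint_vel': array([ 0.001, -0.002,  0.001,  0.002, -0.   ,  0.   ]), 'joint_efforts': array([ 0.0000e+00, -3.9341e+01, -3.7023e+01, -0.0000e+00,  1.0000e-03,
        0.0000e+00]), 'tool_pos': array([ 0.142, -0.609,  0.25 ]), 'tool_rot': array([-0.   ,  0.993,  0.115, -0.   ]), 'contact_force': array([ 0.552, -0.637,  0.356]), 'ft_torque': array([ 0.022, -0.007,  0.013]), 'grasp_force': np.float64(0.0), 'gripper_width': np.float64(1.0)}
```

Request:
{"fn": "play_rows", "kwargs": {"linear": [[0.035,0.045,0],[0.035,0.045,0],[0.035,0.045,0],[0.035,0.045,0],[0.035,0.045,0],[0.035,0.045,0],[0.035,0.045,0],[0.035,0.045,0]], "turn": [5,5,5,5,5,5,5,5], "hand": 0.05}}

```text
time: 1.6
tool_pos: [0.4233, -0.247, 0.2504]
tool_rot: [0.001, 0.894, 0.449, 0.0]
contact_force: [0.4, -0.3, -0.4]
gripper_width: 0.583
grasp_force: 0.0
```

Request:
{"fn": "play_rows", "kwargs": {"linear": [[-0.004,0.05,0],[-0.004,0.05,0],[-0.004,0.05,0],[-0.004,0.05,0],[-0.004,0.05,0],[-0.004,0.05,0]], "turn": [5,5,5,5,5,5]}}

```text
time: 2.35
tool_pos: [0.398, 0.053, 0.2504]
tool_rot: [0.0, 0.747, 0.665, 0.0]
contact_force: [0.6, 0.0, -0.5]
gripper_width: 0.587
grasp_force: 0.0
```

Request:
{"fn": "play_rows", "kwargs": {"linear": [[-0.002,0.048,0],[-0.002,0.048,0],[-0.002,0.048,0],[-0.002,0.048,0],[-0.002,0.048,0],[0,0,0],[0,0,0]], "turn": [5,0,0,0,0,0,0]}}

```text
time: 3.22
tool_pos: [0.3883, 0.2913, 0.2499]
tool_rot: [0.0, 0.718, 0.696, -0.0]
contact_force: [-0.3, -0.5, 0.0]
gripper_width: 0.586
grasp_force: 0.0
```

Request:
{"fn": "play_rows", "kwargs": {"linear": [[0,0,-0.03],[0,0,-0.03],[0.001,0.002,-0.03],[0,0,-0.02],[0,0,0],[0,0,0]], "turn": [0,0,0,0,0,0]}}

```text
time: 3.98
tool_pos: [0.3901, 0.2931, 0.1411]
tool_rot: [0.0, 0.719, 0.695, 0.001]
contact_force: [0.3, -0.1, 0.3]
gripper_width: 0.588
grasp_force: 0.0
```

```bash
python3 - <<'E'
from h import *
a=cv2.resize(grab_frame("side")[110:210,180:300],(720,600),interpolation=2)[:,:,::-1]
b=cv2.resize(grab_frame("top")[130:250,90:220],(650,600),interpolation=2)[:,:,::-1]
cv2.imwrite("pics/s1.png",cv2.resize(np.hstack([a,b]),(800,350)))
E
```

```text
(no output)
```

View pics/s1.png

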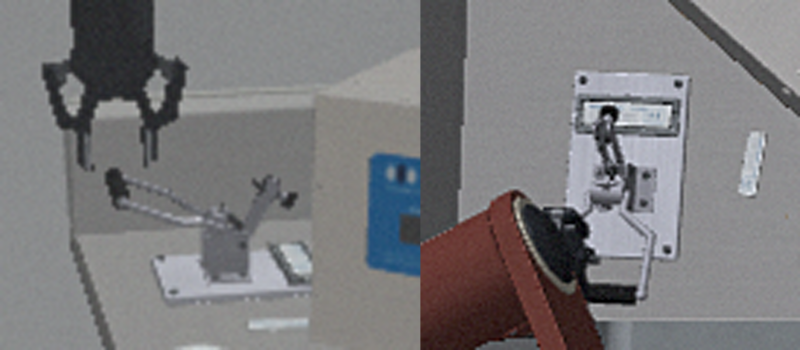

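In the side view the fingers (85,150 px) straddle the bar (117,187), so they are centred. Next I descend and close.

Request:
{"fn": "play_rows", "kwargs": {"linear": [[0,0,-0.018],[0,0,-0.017],[0,0,0],[0,0,0]], "turn": [0,0,0,0]}}

```text
time: 4.58
tool_pos: [0.3892, 0.2934, 0.1046]
tool_rot: [-0.0, 0.718, 0.696, -0.0]
contact_force: [0.2, 0.2, -0.0]
gripper_width: 0.584
grasp_force: 0.0
```

Request:
{"fn": "play_rows", "kwargs": {"linear": [[0,0,0],[0,0,0],[0,0,0],[0,0,0],[0,0,0],[0,0,0]], "turn": [0,0,0,0,0,0], "hand": 0.01}}

```text
time: 5.32
tool_pos: [0.389, 0.2937, 0.1058]
tool_rot: [-0.001, 0.718, 0.696, -0.0]
contact_force: [-4.2, -0.2, 6.3]
gripper_width: 0.193
grasp_force: 58.6
```

Request:
{"fn": "play_rows", "kwargs": {"linear": [[0.0046,-0.0002,0.0094],[0.0055,-0.0002,0.009],[0.0063,-0.0002,0.0084],[0.0072,-0.0002,0.0077],[0,0,0],[0,0,0]], "turn": [0,0,0,0,0,0]}}

```text
time: 6.08
tool_pos: [0.4096, 0.2928, 0.14]
tool_rot: [-0.003, 0.718, 0.696, -0.004]
contact_force: [-15.2, -0.5, 11.4]
gripper_width: 0.19
grasp_force: 58.8
```

Request:
{"fn": "play_rows", "kwargs": {"linear": [[0.005,-0.0003,0.0085],[0.007,-0.0003,0.007],[0.008,-0.0003,0.0055],[0.0093,-0.0003,0.0045],[0,0,0],[0,0,0]], "turn": [0,0,0,0,0,0]}}

```text
time: 6.82
tool_pos: [0.4421, 0.2914, 0.1666]
tool_rot: [-0.001, 0.718, 0.696, -0.001]
contact_force: [-7.8, -0.4, 6.7]
gripper_width: 0.186
grasp_force: 59.7
```

Request:
{"fn": "play_rows", "kwargs": {"linear": [[0.0095,-0.0003,0.0035],[0.01,-0.0003,0.0025],[0.0104,-0.0003,0.0013],[0.0105,-0.0003,0.0002],[0,0,0],[0,0,0]], "turn": [0,0,0,0,0,0]}}

```text
time: 7.58
tool_pos: [0.4842, 0.2897, 0.1762]
tool_rot: [0.001, 0.719, 0.695, 0.0]
contact_force: [-7.1, -3.7, 11.5]
gripper_width: 0.185
grasp_force: 62.8
```

```bash
python3 - <<'E'
from h import *
a=cv2.resize(grab_frame("side")[110:210,180:300],(720,600),interpolation=2)[:,:,::-1]
b=cv2.resize(grab_frame("top")[130:250,90:220],(650,600),interpolation=2)[:,:,::-1]
cv2.imwrite("pics/s2.png",cv2.resize(np.hstack([a,b]),(800,350)))
E
```

```text
(no output)
```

View pics/s2.png

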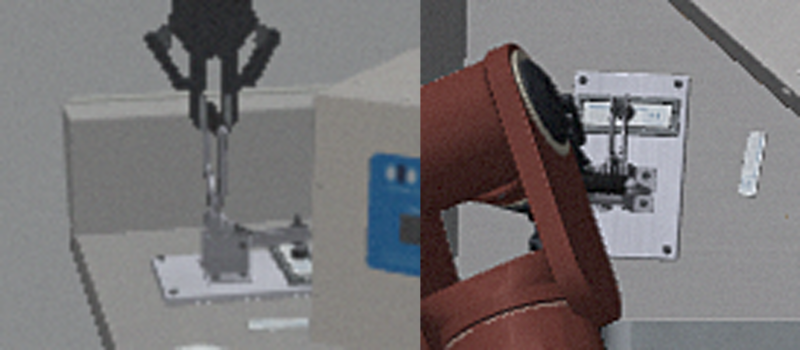

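The handle is nearly upright and the arm is almost down on the cassette. The bar sits slightly low in the fingers, around (210,110). I continue past centre, lowering a little more.

Request:
{"fn": "play_rows", "kwargs": {"linear": [[0.0095,-0.0003,-0.002],[0.0095,-0.0003,-0.003],[0.0095,-0.0003,-0.004],[0.0095,-0.0003,-0.004],[0,0,0],[0,0,0]], "turn": [0,0,0,0,0,0]}}

```text
time: 8.43
tool_pos: [0.5199, 0.2882, 0.1673]
tool_rot: [-0.001, 0.718, 0.696, -0.003]
contact_force: [-25.3, -9.8, 34.9]
gripper_width: 0.189
grasp_force: 70.1
```

Request:
{"fn": "play_rows", "kwargs": {"linear": [[0,0,0.005],[0,0.001,0.002],[0,0,0],[0,0,0]], "turn": [0,0,0,0]}}

```text
time: 8.93
tool_pos: [0.5195, 0.2882, 0.1676]
tool_rot: [-0.0, 0.718, 0.696, -0.004]
contact_force: [-11.4, -5.5, 8.0]
gripper_width: 0.183
grasp_force: 67.3
```

```bash
python3 - <<'E'
from h import *
a=cv2.resize(grab_frame("side")[110:210,180:300],(720,600),interpolation=2)[:,:,::-1]
b=cv2.resize(grab_frame("top")[130:250,90:220],(650,600),interpolation=2)[:,:,::-1]
cv2.imwrite("pics/s3.png",cv2.resize(np.hstack([a,b]),(800,350)))
E
```

```text
(no output)
```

View pics/s3.png

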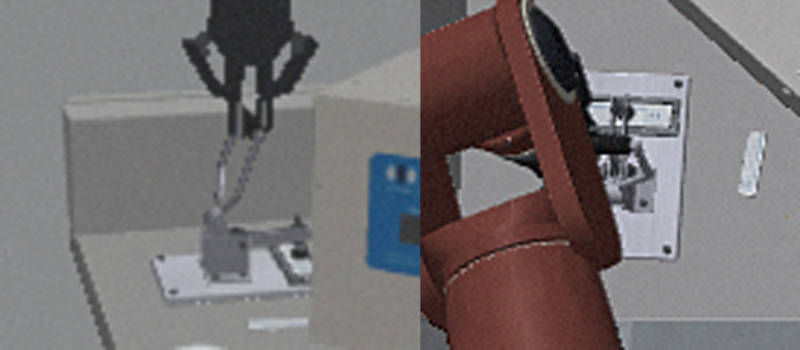

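Request:
{"fn": "play_rows", "kwargs": {"linear": [[0.003,0.001,0],[0.002,0,0],[0,0,0],[0,0,0]], "turn": [0,0,0,0]}}

```text
time: 9.52
tool_pos: [0.52, 0.2883, 0.1675]
tool_rot: [-0.003, 0.718, 0.696, -0.01]
contact_force: [-28.5, -11.9, 18.8]
gripper_width: 0.185
grasp_force: 68.5
```

It is firmly on the closed stop. I release with a slight opening, re-centre lower, and dwell.

Request:
{"fn": "play_rows", "kwargs": {"linear": [[-0.005,-0.001,0],[0,0,0]], "turn": [0,0]}}

```text
time: 9.78
tool_pos: [0.5195, 0.2882, 0.1677]
tool_rot: [0.0, 0.718, 0.696, -0.003]
contact_force: [-11.9, -6.1, 8.2]
gripper_width: 0.185
grasp_force: 67.3
```

Request:
{"fn": "play_rows", "kwargs": {"linear": [[0,0,0],[0,0,0],[0,0,0],[0,0,0]], "turn": [0,0,0,0], "hand": 0.045}}

```text
time: 10.28
tool_pos: [0.521, 0.2901, 0.1666]
tool_rot: [0.0, 0.718, 0.696, 0.0]
contact_force: [-0.7, 0.5, 0.1]
gripper_width: 0.528
grasp_force: 0.0
```

Request:
{"fn": "play_rows", "kwargs": {"linear": [[0,0,0],[0,0,0],[0,0,0],[0,0,0],[0,0,0],[0,0,0],[0,0,0],[0,0,0]], "turn": [0,0,0,0,0,0,0,0]}}

```text
time: 11.28
tool_pos: [0.5207, 0.2901, 0.1665]
tool_rot: [0.0, 0.718, 0.696, 0.0]
contact_force: [0.3, 0.9, -0.4]
gripper_width: 0.532
grasp_force: 0.0
```

```bash
python3 - <<'E'
from h import *
a=cv2.resize(grab_frame("side")[110:210,180:300],(720,600),interpolation=2)[:,:,::-1]
b=cv2.resize(grab_frame("top")[130:250,90:220],(650,600),interpolation=2)[:,:,::-1]
cv2.imwrite("pics/s4.png",cv2.resize(np.hstack([a,b]),(800,350)))
E
```

```text
(no output)
```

View pics/s4.png

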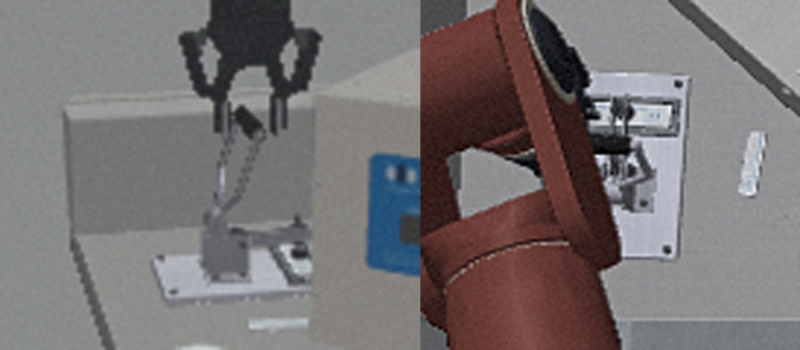

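The handle stays closed with nothing holding it (bar at (250,121) between the fingers). I finish the dwell, lower 4 mm and regrip.

Request:
{"fn": "play_rows", "kwargs": {"linear": [[-0.001,-0.001,-0.004],[0,0,0],[0,0,0],[0,0,0],[0,0,0],[0,0,0],[0,0,0],[0,0,0]], "turn": [0,0,0,0,0,0,0,0]}}

```text
time: 12.38
tool_pos: [0.5197, 0.289, 0.1625]
tool_rot: [0.0, 0.718, 0.696, -0.0]
contact_force: [-0.8, -0.8, 1.0]
gripper_width: 0.528
grasp_force: 0.0
```

Request:
{"fn": "play_rows", "kwargs": {"linear": [[0,0,0],[0,0,0],[0,0,0],[0,0,0],[0,0,0],[0,0,0],[0,0,0],[0,0,0]], "turn": [0,0,0,0,0,0,0,0], "hand": 0.01}}

```text
time: 13.38
tool_pos: [0.5195, 0.2891, 0.1627]
tool_rot: [-0.0, 0.718, 0.696, -0.0]
contact_force: [-6.4, -0.3, 4.1]
gripper_width: 0.189
grasp_force: 58.9
```

Request:
{"fn": "play_rows", "kwargs": {"linear": [[-0.0101,0.0003,0.0032],[-0.0103,0.0003,0.0022],[-0.0105,0.0003,0.001],[-0.0105,0.0003,0],[-0.0104,0.0003,-0.001],[0,0,0]], "turn": [0,0,0,0,0,0]}}

```text
time: 14.12
tool_pos: [0.4685, 0.2913, 0.1709]
tool_rot: [0.001, 0.718, 0.696, 0.002]
contact_force: [0.8, 0.1, 8.6]
gripper_width: 0.189
grasp_force: 58.8
```

Request:
{"fn": "play_rows", "kwargs": {"linear": [[-0.0103,0.0003,-0.002],[-0.01,0.0003,-0.003],[-0.0098,0.0003,-0.004],[-0.0093,0.0003,-0.005],[0,0,0]], "turn": [0,0,0,0,0]}}

```text
time: 14.75
tool_pos: [0.4289, 0.2929, 0.1549]
tool_rot: [0.0, 0.718, 0.696, 0.003]
contact_force: [4.4, 4.3, 1.7]
gripper_width: 0.191
grasp_force: 62.0
```

Request:
{"fn": "play_rows", "kwargs": {"linear": [[-0.0085,0.0003,-0.0061],[-0.0079,0.0003,-0.007],[-0.0072,0.0002,-0.0077],[-0.0064,0.0002,-0.0084],[0,0,0],[0,0,0]], "turn": [0,0,0,0,0,0]}}

```text
time: 15.5
tool_pos: [0.3987, 0.294, 0.1247]
tool_rot: [-0.0, 0.718, 0.696, 0.002]
contact_force: [6.4, 6.1, -1.9]
gripper_width: 0.188
grasp_force: 62.8
```

Request:
{"fn": "play_rows", "kwargs": {"linear": [[-0.0055,0.0002,-0.009],[-0.0046,0.0002,-0.0094],[0,0,0],[0,0,0]], "turn": [0,0,0,0]}}

```text
time: 16.0
tool_pos: [0.3891, 0.2944, 0.1065]
tool_rot: [-0.0, 0.718, 0.696, 0.003]
contact_force: [7.3, 6.2, -2.4]
gripper_width: 0.186
grasp_force: 63.7
```

Push on a little to make sure it reaches the open stop.

Request:
{"fn": "play_rows", "kwargs": {"linear": [[-0.001,-0.001,-0.003],[-0.001,-0.001,-0.003],[0,0,0],[0,0,0]], "turn": [0,0,0,0]}}

```text
time: 16.5
tool_pos: [0.3889, 0.2944, 0.1057]
tool_rot: [-0.0, 0.718, 0.696, 0.005]
contact_force: [-1.7, 5.4, 19.3]
gripper_width: 0.186
grasp_force: 66.0
```

Request:
{"fn": "play_rows", "kwargs": {"linear": [[0.001,0,0.003],[0,0,0]], "turn": [0,0]}}

```text
time: 16.75
tool_pos: [0.3889, 0.2943, 0.106]
tool_rot: [-0.001, 0.718, 0.696, 0.005]
contact_force: [3.5, 9.5, 5.9]
gripper_width: 0.188
grasp_force: 64.6
```

Request:
{"fn": "play_rows", "kwargs": {"linear": [[0,0,0],[0,0,0],[0,0,0],[0,0,0],[0,0,0]], "turn": [0,0,0,0,0], "hand": 0.05}}

```text
time: 17.38
tool_pos: [0.3872, 0.291, 0.103]
tool_rot: [-0.0, 0.718, 0.696, -0.0]
contact_force: [0.7, 0.8, -0.6]
gripper_width: 0.584
grasp_force: 0.0
```

Request:
{"fn": "play_rows", "kwargs": {"linear": [[0,0,0.02],[0,0,0.03],[0,0,0.04],[0,0,0.04],[0,-0.04,0.02],[0,-0.05,0],[0,-0.05,0],[0,-0.05,0]], "turn": [0,0,0,0,0,0,0,0]}}

```text
time: 18.38
tool_pos: [0.3871, 0.0998, 0.2535]
tool_rot: [0.0, 0.718, 0.696, 0.0]
contact_force: [0.7, -1.1, -0.6]
gripper_width: 0.585
grasp_force: 0.0
```

Request:
{"fn": "play_rows", "kwargs": {"linear": [[0,-0.05,0],[0,-0.05,0],[0,0,0],[0,0,0]], "turn": [0,0,0,0]}}

```text
time: 18.88
tool_pos: [0.3873, 0.0014, 0.2533]
tool_rot: [-0.0, 0.719, 0.696, 0.0]
contact_force: [-0.4, 0.3, 0.0]
gripper_width: 0.587
grasp_force: 0.0
```

```bash
python3 - <<'E'
from h import *
s=grab_frame("side");t=grab_frame("top")
a=cv2.resize(s[110:210,180:300],(720,600),interpolation=2)[:,:,::-1]
b=cv2.resize(t[130:250,90:220],(650,600),interpolation=2)[:,:,::-1]
cv2.imwrite("pics/s5.png",cv2.resize(np.hstack([a,b]),(800,350)))
t0=cv2.imread("pics/top0.png")[:,:,::-1]
for n,(x0,x1) in {"L":(125,185),"R":(325,385)}.items():
    d=np.abs(t[148:237,x0:x1].astype(int)-t0[148:237,x0:x1]).max(2);print(n,d.mean(),(d>40).sum())
f=lambda g:[(x.mean(),y.mean()) for y,x in [np.nonzero(g.astype(int).sum(2)[215:240,125:175]<170)]]
print(f(t),f(t0))
E
```

```text
L 8.305430711610487 0
R 8.226966292134831 0
[(np.float64(22.26865671641791), np.float64(14.940298507462687))] [(np.float64(22.26865671641791), np.float64(14.940298507462687))]
```

View pics/s5.png

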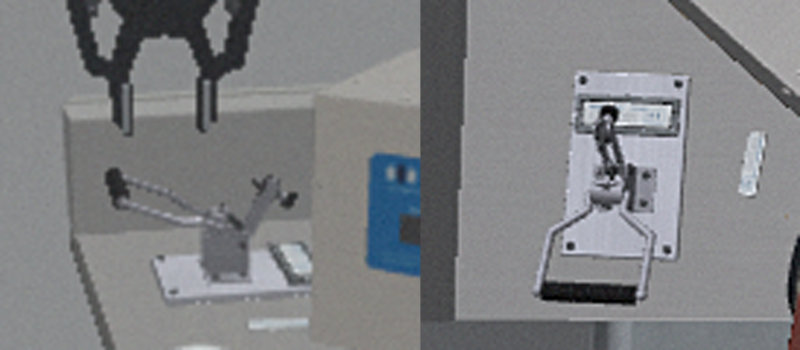

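The press is fully open again: the bar at (117,187) is where it started. The cassette is in its nest at (628,113), and no pixels have changed on the spare press.

```bash
python3 -c "from plant import *;print(job_done())"
```

```text
the job is handed in; nothing more can be done
None
```

I clamped the left press on the cassette for over two seconds, swung it back to fully open and let go; the cassette is still in its nest, the empty press was not touched, and the job is handed in at about 19 s.

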